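# Clamp a re-glued bookend with a one-hand bar clamp

### The job

A walnut bookend has come apart: its plinth already lies in the open one-hand bar clamp against the fixed jaw, and its loose upright stands elsewhere on the table. Set the upright down (do not drop it) on the clamp's board at the free end of the plinth, flat against or within a centimetre of that end and lined up with the plinth's sides, then let go of it and pump the clamp's trigger until the moving jaw's pad bears on the upright and closes the joint with light pressure: stop pumping once it bears, several squeezes more would crush it. Finish while holding the trigger squeezed, and leave the whole bookend, cup, saucer and pawns alone.

Things in the scene. Friction and masses are not known exactly. Their poses are not given: they have to be found in the camera images.
- clamp: Black one-hand bar clamp on its side on a fixed plywood board. Origin: on the table under the housing. x: handle to jaws, y: along the bar to the moving jaw, z up. In mm: board x -35..115, y -60..165, top z 12; housing x -26..20, y -34..24, top z 60; bar's middle z 38; jaws x to 84, tops z 53
- handle_grip (a point): Middle of the fixed pistol handle where a hand closes (clamp x -85, y -30, z 38 mm; axes as the clamp). The handle spans clamp x -126..-21, y -40..-20, z 24..52 mm; the trigger lies on its +y side. Below it is bare slate (z = 0)
- trigger (a joint): 0 at rest, 0.18 rad fully squeezed to the handle. At the grip point its return spring gives 4 to 6 N, and clamping adds about 0.4 of the clamping force. A full squeeze draws the bar about 7 mm, a part squeeze in proportion; let go, it springs back and the bar stays
- trigger_grip (a point): Middle of the trigger blade (10 mm thick along y, 24 mm high), clamp x -85, z 38 mm, 99 mm from its pivot (clamp x 14, y 0). Clamp y is +10 mm at rest, -8 mm fully squeezed; width over handle and trigger there is 55 mm at rest, 37 mm squeezed
- bar (a joint): How far the bar has been drawn through the housing from fully open, in m (0 to 0.075); it starts between 0.006 and 0.026 and only grows, it cannot be pushed back open
- pad_face (a point): Centre of the face of the moving jaw's rubber pad (34 mm along x, 30 mm high), which looks along clamp -y; clamp x 60, z 38 mm, y = 186 mm less the bar's travel plus the pad's compression. Axes as the clamp
- pad (a joint): Compression of the moving jaw's thick soft rubber pad in m, 0 when free; stiffness 2.5 N per mm, so 0.002 means 5 N of clamping force; light pressure is 3 to 22 N (0.0012 to 0.0088); it bottoms at 0.011
- plinth_center (a point): Centre of the walnut plinth, 80 x 80 x 44 mm, standing on the clamp's board with one end against the fixed jaw's pad (clamp y = 30 mm); weighs about 0.45 kg. Its y points along the clamp's y: the free end face is 40 mm from this point along +y
- upright_center (a point): Centre of the loose walnut upright, a slab standing on its end: 80 mm along its x, 28 mm thick along its y, 120 mm tall (z), about 0.17 kg; this point is 60 mm above its foot
- bookend: Bystander: the whole bookend of the pair, an L of an 80 x 80 x 44 mm plinth (x, y) and a 28 mm upright 120 mm tall at its +y end (y 26 to 54 mm), loose. Origin underneath; it and the upright stand on opposite sides of the table, which side varies
- cup: Bystander: blue ceramic mug, 76 mm across, 70 mm high, handle at its +y, standing on the saucer. Origin underneath
- saucer: Bystander: white saucer, 130 mm across, 18 mm high. Origin underneath
- pawn0: Bystander: ash pawn, 29 mm across the foot, 49 mm high, standing. Origin underneath
- pawn1: Bystander: ash pawn, 29 mm across the foot, 49 mm high, standing. Origin underneath
- pawn2: Bystander: ash pawn, 29 mm across the foot, 49 mm high, standing. Origin underneath
- pawn3: Bystander: ash pawn, 29 mm across the foot, 49 mm high, standing. Origin underneath
Not all that is in view belongs to the job. Leave any grey or pink look-alike of the part that bears upright_center alone.

How it is judged:
By the outcome, as a careful person would: the job done as asked, in the order asked, and still so for the second after the job is handed in, while the arm keeps its last pose, push and grip.
It also fails if it takes over 58 s, if anything falls off the work surface, if the arm or the gripper's body presses on something with over 40 N, if the wrist force passes 120 N, or if a joint passes its speed limit or range.

### The arm

A 7-joint arm with a two-finger parallel gripper is mounted at the origin on the work surface. World frame = base frame: x ahead of the robot, y to its left, z up, the work surface at z = 0. Lengths are in mm, angles in rad, forces in N, time in s.
With the tool pointing down it reaches from about 400 to 875 mm from the base axis. Payload 4.4 kg.
Tool frame: the origin (TCP) lies at the very end of the fingers, on their centre line; the grasp point (between the pads) lies 19 mm behind it; z points along the fingers, y is the line along which they close (so a half turn about z gives the same grasp; the last joint's range is limited). The gripper opens to 85 mm and grips with 20 to 120 N. Pads are 22 mm wide; open, the fingers measure 114 mm over their backs; the gripper's body (76 mm by 85 mm) begins 54 mm behind the grasp point. The pads swing forward as they close: fully open they stand 13 mm farther back than shut.
Start: joints at [-1.307, 0.628, 0.038, 1.517, -0.027, 0.996, -0.02], TCP at [210.481, 614.992, 231.313] pointing down, gripper open.
Joint ranges: [-3.06, 3.06], [-0.37, 2.12], [-1.25, 1.32], [0.18, 2.47], [-1.1, 4.24], [0.23, 1.98], [-2.94, 2.94]. Speed limits (rad/s): [2.57, 2.57, 3.14, 3.14, 3.14, 3.14, 3.14].

### API

Orientations are given as [roll, pitch, yaw] about the fixed x, y, z axes, in that order (R = Rz(yaw) Ry(pitch) Rx(roll)).
In Python, from cell import ctrl gives the robot as it stands.
- The arm moves only by the tool step_arm, never from a script. Its argument "series" is a list that holds one entry, the list of rows, each a list of 7 numbers: the turn, a rotation vector about the tool's x, y, z as a fraction of full scale, then the shift along the tool's x, y, z as a fraction of full scale, then the closure, from 0 (fully open) to 1 (shut). In form: [[[ax, ay, az, tx, ty, tz, gripper], ...]]. A call has 1 to 12 rows; each row shifts and turns the commanded pose from where the row before left it, along the tool's axes as they then stand; what a row does not reach is not made up. Full scale, the value 1, is 150 mm for a shift and 45 degrees for a turn. A row lasts 1/10 s, in which the tool goes at most 50 mm and 8.59 degrees, less where a joint would pass 70% of its speed; a pose out of reach is approached as far as the arm can. A call with a number of a shift or a turn outside -1 to 1 is refused whole. A call with a gripper value outside its range is refused whole. The fingers move at their own pace and stop on an object; the grip force is fixed at half the most. Time passes only in rows, so rows that do not move let the fingers close. It gives the time, the measured TCP pose, the force, the opening and the grip force at its end, in the units of the state.
- ctrl.read_state(): the state, without advancing time (a new reading comes with each control period).
- ctrl.get_image(name): name is "side" or "top" or "wrist"; returns a dict with "img" (420x560x3 uint8, red, green, blue), "fx", "fy", "cx", "cy" (pixels), "R" (3x3) and "t" (3): a world point X has camera coordinates R X + t. Camera axes: x right, y down, z forward; pixel columns grow to the right and rows downward; lengths in mm; the calibration is good to about 2 mm. The wrist camera is an equidistant fisheye: a pixel r from the principal point sees the ray r / f radians off the axis. A picture is of the moment at which its call begins. There is no depth.
- ctrl.finish_job(): hands the job in; it is judged then, once.
Trained networks look in a picture, given as the dict that the camera call returned (one of the last four; its "shot" number tells which), for a name from the list of things; names that differ only in an ending like _2 or _b are one class to them, and where a whole thing is asked for, a point or a joint stands for the part that bears it (a point fixed in the world has none). Each returns a list of dicts, best first, with "score" (0 to 1); they miss things now and then, are a little off and sometimes report something else, mostly with a low value. They report only what shows in the picture. A call takes as long as a camera call. They do not tell look-alikes from the thing itself.
- ctrl.recognise(picture, thing): "centre" ([column, row] in pixels, amid what is visible of it).
The state is a dict: "clock": time; "qpos": joint angles; "qd": joint speeds; "tau": joint torques, N m; "eef_pos": TCP position; "tool_rot": TCP orientation; "force": force on the tool from outside, world axes, zero at the start; "torque": the same for the moment, N m; "width": finger opening in mm; "gripper_force": force on a finger pad.
Only numpy, scipy, OpenCV 4.12 (cv2) and the standard library are available. Lean on these libraries where they do the work, as an engineer would, in place of code of your own. Each camera call takes 0.05 s, during which the arm holds its last target. There are 200 camera calls.

## Working session

There is one attempt and no reset: what is moved stays moved. The work goes in short steps, Python scripts to look and compute and a tool call to move; the robot and the scene stay as the last step left them, time stands still between calls to the robot, and variables do not carry over. Pictures are saved under pics/ and viewed, at most 10 in all, crops included, and the job is handed in when it is done.

Besides the shell and the picture viewer there is one more tool, called after ">>>" as name(argument=value, ...) on one line, values as JSON. step_arm: Moves the arm, as the interface text tells. Shift numbers are shares of 150 mm and turn numbers shares of 45 degrees, none past 1 either way. Its arguments: {"type":"object","properties":{"series":{"type":"array","items":{"type":"array","items":{"type":"array","items":{"type":"number","minimum":-1,"maximum":1}}}}},"required":["series"]}

```bash
ls; mkdir -p pics; cat > h.py <<'E'
import numpy as np, cv2
from cell import ctrl
def ray(p,uv):
    R=np.array(p["R"]);t=np.array(p["t"])
    x=(uv[0]-p["cx"])/p["fx"];y=(uv[1]-p["cy"])/p["fy"]
    return -R.T@t, R.T@np.array([x,y,1.])
def onz(p,uv,z):
    o,d=ray(p,uv); return o+d*(z-o[2])/d[2]
def proj(p,X):
    c=np.array(p["R"])@np.asarray(X,float)+np.array(p["t"]); return np.array([p["fx"]*c[0]/c[2]+p["cx"],p["fy"]*c[1]/c[2]+p["cy"]])
def save(p,n,box=None,s=1):
    im=p["img"][...,::-1]
    if box: im=im[box[1]:box[3],box[0]:box[2]]
    cv2.imwrite(f"pics/{n}.png",cv2.resize(im,None,fx=s,fy=s,interpolation=cv2.INTER_CUBIC))
E
python3 - <<'E'
from h import *
s=ctrl.read_state();print({k:np.round(v,3) for k,v in s.items()})
zz=dict(handle_grip=38,trigger_grip=38,pad_face=38,plinth_center=40,upright_center=60,bookend=40,cup=60,saucer=10,pawn0=25,clamp=40)
for n in ("top","side"):
    p=ctrl.get_image(n);save(p,n+"0")
    print(n,np.round(-np.array(p["R"]).T@p["t"]),p["fx"])
    for k,z in zz.items():
        for r in ctrl.recognise(p,k)[:4]: print(k,np.round(r["centre"]),round(r["score"],2),np.round(onz(p,r["centre"],z)))
E
```

```text
pics
{'clock': np.float64(0.0), 'qpos': array([-1.307,  0.629,  0.038,  1.518, -0.027,  0.996, -0.02 ]), 'qd': array([ 0.001,  0.001, -0.002, -0.   ,  0.001, -0.002, -0.   ]), 'tau': array([ 0.0000e+00, -5.6342e+01,  1.2260e+00, -1.9344e+01,  1.1000e-02,
        1.1000e-02,  0.0000e+00]), 'eef_pos': array([210.285, 614.398, 230.379]), 'tool_rot': array([-3.14 ,  0.   ,  2.812]), 'force': array([ 1.423, -0.493,  0.128]), 'torque': array([-0.011,  0.009,  0.021]), 'gripper_force': np.float64(0.0), 'width': np.float64(85.437)}
top [ 327.  -14. 1511.] 516.7391839622946
handle_grip [284. 168.] 0.89 [576.   6.  38.]
trigger_grip [296. 187.] 0.47 [520. -30.  38.]
plinth_center [265. 151.] 0.97 [626.  60.  40.]
upright_center [397. 256.] 0.76 [ 317. -305.   60.]
upright_center [425. 298.] 0.71 [ 199. -379.   60.]
upright_center [414. 210.] 0.69 [ 445. -357.   60.]
upright_center [360. 238.] 0.67 [ 368. -203.   60.]
bookend [161. 212.] 0.91 [456. 359.  40.]
bookend [264. 152.] 0.67 [623.  61.  40.]
cup [173. 114.] 0.96 [735. 321.  60.]
saucer [187. 124.] 0.88 [718. 292.  10.]
saucer [226. 159
[... 244 characters left out ...]
399. 274.] 0.27 [ 461. -346.   38.]
trigger_grip [296. 197.] 0.53 [515. -16.  38.]
pad_face [265. 166.] 0.47 [566. 161.  38.]
upright_center [335. 292.] 0.94 [ 321. -304.   60.]
upright_center [402. 270.] 0.88 [ 451. -356.   60.]
upright_center [402. 337.] 0.86 [ 323. -436.   60.]
upright_center [306. 250.] 0.85 [ 365. -194.   60.]
bookend [271. 163.] 0.7 [588. 161.  40.]
bookend [194. 156.] 0.67 [458. 359.  40.]
cup [274. 133.] 0.83 [710. 277.  60.]
saucer [267. 145.] 0.54 [704. 310.  10.]
pawn0 [443. 260.] 0.62 [ 572. -382.   25.]
pawn0 [194. 152.] 0.6 [483. 408.  25.]
pawn0 [362. 193.] 0.58 [ 664. -111.   25.]
pawn0 [250. 192.] 0.53 [458.  98.  25.]
clamp [301. 190.] 0.65 [544.  -5.  40.]
```

View pics/top0.png

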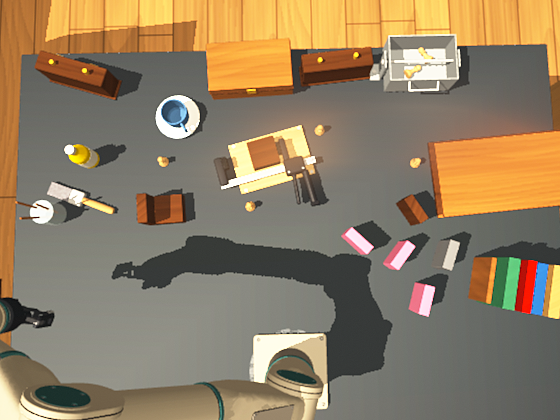

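View pics/side0.png

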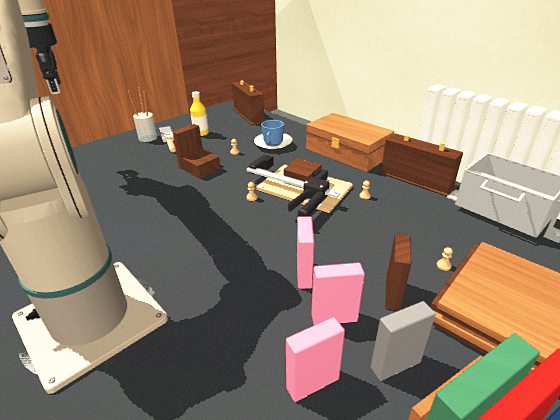

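The top view shows the clamp at about (285,165), with the moving jaw on the left at (222,170) and the handle at (310,190). The whole bookend is at (161,210).

Candidates for the upright in the top view are pink (357,240), pink (399,254), pink (421,298), grey (449,253) and walnut (413,209). The walnut one fits the description; in the side view it is at (400,270). Next I'll fit poses and check the overlays in one crop.

```bash
cat >> h.py <<'E'
from scipy.optimize import minimize
def corners(b,pose):
    x,y,a=pose;c,s=np.cos(a),np.sin(a)
    return np.array([[x+c*u-s*v,y+s*u+c*v,w] for u in b[:2] for v in b[2:4] for w in b[4:]])
def hull(p,b,pose,S=8):
    q=np.array([proj(p,X) for X in corners(b,pose)])
    return cv2.convexHull((q*S+S/2).astype(np.float32)).astype(int)
def iou(p,mask,b,pose,box,S=8):
    # mask is full-res uint8; box crop
    x0,y0,x1,y1=box
    m=np.zeros(((y1-y0)*S,(x1-x0)*S),np.uint8)
    cv2.fillConvexPoly(m,hull(p,b,pose,S)-np.array([x0*S,y0*S]),1)
    mm=cv2.resize(m.astype(np.float32),(x1-x0,y1-y0),interpolation=cv2.INTER_AREA)
    k=mask[y0:y1,x0:x1].astype(np.float32)
    return np.minimum(mm,k).sum()/np.maximum(mm,k).sum()
def fit(views,b,p0,da=0.3):
    f=lambda q:-sum(iou(p,m,b,(q[0],q[1],q[2]/100),bx) for p,m,bx in views)/len(views)
    best=None
    for d in (-da,0,da):
        r=minimize(f,[p0[0],p0[1],(p0[2]+d)*100],method="Nelder-Mead",options=dict(initial_simplex=[[p0[0]+i,p0[1]+j,(p0[2]+d)*100+k] for i,j,k in((0,0,0),(12,0,0),(0,12,0),(0,0,15))],xatol=.1,fatol=1e-5))
        if best is None or r.fun<best.fun: best=r
    return np.array([best.x[0],best.x[1],best.x[2]/100]),-best.fun
UP=(-40,40,-14,14,0,120); BOARD=(-35,115,-60,165,0,12)
def walnut(p,box):
    h=cv2.cvtColor(p["img"],cv2.COLOR_RGB2HSV).astype(int)
    m=((h[...,0]<15)|(h[...,0]>172))&(h[...,1]>105)&(h[...,2]>25)
    return keep(m,box)
def keep(m,box):
    x0,y0,x1,y1=box;k=np.zeros(m.shape,np.uint8);k[y0:y1,x0:x1]=m[y0:y1,x0:x1]
    n,l,st,_=cv2.connectedComponentsWithStats(k)
    return (l==1+st[1:,4].argmax()).astype(np.uint8)
E
python3 - <<'E'
from h import *
t=ctrl.get_image("top");s=ctrl.get_image("side")
bt=(390,180,435,232);bs=(380,225,418,318)
mt=walnut(t,bt);ms=walnut(s,bs);print(mt.sum(),ms.sum())
for a in (0.5,-0.5,1.2): print(fit([(t,mt,bt),(s,ms,bs)],UP,(448,-357,a)))
u,_=fit([(t,mt,bt),(s,ms,bs)],UP,(448,-357,0.6),.6);print("up",u)
bb=(215,115,330,205)
h=cv2.cvtColor(t["img"],cv2.COLOR_RGB2HSV).astype(int)
m=keep((h[...,0]>13)&(h[...,0]<30)&(h[...,1]>60)&(h[...,2]>120),bb)
c=cv2.convexHull(np.argwhere(m)[:,::-1].astype(np.int32));mb=np.zeros_like(m);cv2.fillConvexPoly(mb,c,1)
b,sc=fit([(t,mb,bb)],BOARD,(580,10,.26),.1);print("board",b,sc)
im1=cv2.resize(t["img"][115:215,210:330,::-1],None,fx=4,fy=4,interpolation=cv2.INTER_CUBIC)
def dr(im,p,bx,pose,o,f):
    q=np.array([proj(p,X) for X in corners(bx,pose)]);q=((q-o+.5)*f).astype(int)
    for i in range(8):
        for k in(1,2,4):
            if not i&k: cv2.line(im,q[i].tolist(),q[i|k].tolist(),(0,255,0),1)
dr(im1,t,BOARD,b,(210,115),4)
im2=cv2.resize(t["img"][180:232,385:440,::-1],None,fx=4,fy=4,interpolation=cv2.INTER_CUBIC);dr(im2,t,UP,u,(385,180),4)
im3=cv2.resize(s["img"][222:318,370:430,::-1],None,fx=4,fy=4,interpolation=cv2.INTER_CUBIC);dr(im3,s,UP,u,(370,222),4)
C=np.zeros((600,740,3),np.uint8);C[:400,:480]=im1;C[:208,500:720]=im2;C[210:594,490:730]=im3
cv2.imwrite("pics/comp.png",C)
E
```

```text
557 1436
(array([ 443.79976487, -350.77420788,    0.53841618]), np.float64(0.9227787256240845))
(array([ 443.95020408, -350.4634871 ,    0.54039511]), np.float64(0.9227288961410522))
(array([ 443.96047217, -350.42470352,    0.53922721]), np.float64(0.9234872460365295))
up [ 443.96047217 -350.42470352    0.53922721]
board [ 5.88989569e+02 -2.15444487e+01  1.67016230e-01] 0.8216000199317932
```

View pics/comp.png

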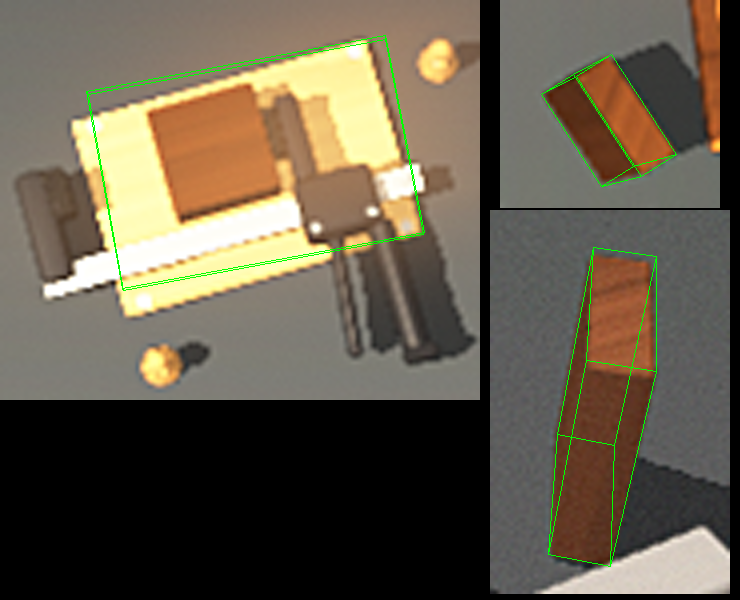

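Crop check: at right is the walnut upright, and the overlay matches it in both views. It has brown grain and is neither grey nor pink, so it is the one meant. At left the board fit is off because the mask took in the bar, so I'll fit the clamp from corners read in the crop: board (72,122), (368,40), (127,317), (425,233) and plinth top (148,113), (253,84), (281,190), (180,221).

I'll start by turning the tool.

>>> step_arm(series=[[[0, 0, 0.19, 0, 0, -0.08, 0], [0, 0, 0.19, 0, 0, -0.08, 0], [0, 0, 0.19, 0, 0, -0.08, 0], [0, 0, 0.19, 0, 0, -0.08, 0], [0, 0, 0.19, 0, 0, -0.08, 0], [0, 0, 0.19, 0, 0, 0, 0], [0, 0, 0.19, 0, 0, 0, 0], [0, 0, 0.19, 0, 0, 0, 0], [0, 0, 0.19, 0, 0, 0, 0], [0, 0, 0.19, 0, 0, 0, 0], [0, 0, 0.19, 0, 0, 0, 0], [0, 0, 0.19, 0, 0, 0, 0]]])

```text
clock: 2.4
eef_pos: [210.3, 615.0, 291.3]
tool_rot: [-3.141, 0.0, 1.015]
force: [-0.6, -0.4, 0.2]
width: 85.4
gripper_force: 0.0
```

```bash
cat >> h.py <<'E'
def to(x,y,z,yaw):
    s=ctrl.read_state();e=np.array(s["eef_pos"]);a=s["tool_rot"][2]
    d=np.array([x,y,z])-e;c,n=np.cos(yaw),np.sin(yaw)
    print("at",np.round(e,1),np.round(s["tool_rot"],3),"w",round(float(s["width"]),1),"t",s["clock"])
    dy=(yaw-a+np.pi/2)%np.pi-np.pi/2
    print("turn az total",round(-np.degrees(dy)/45,3),"| shift in final tool axes /150:",np.round(np.array([c*d[0]+n*d[1],n*d[0]-c*d[1],-d[2]])/150,3))
def cw(pose,x,y):
    c,n=np.cos(pose[2]),np.sin(pose[2]);return np.array([pose[0]+c*x-n*y,pose[1]+n*x+c*y])
E
python3 - <<'E'
from h import *
from scipy.optimize import least_squares
t=ctrl.get_image("top")
P=np.array([(72,122),(368,40),(127,317),(425,233),(148,113),(253,84),(281,190),(180,221)])/4+[210,115]-.5
def f(q):
    L=[(115,165,12),(115,-60,12),(-35,165,12),(-35,-60,12)]+[(q[3]+i,q[4]+j,56) for i,j in((40,40),(40,-40),(-40,-40),(-40,40))]
    return np.array([proj(t,[*cw(q,x,y),z])-p for (x,y,z),p in zip(L,P)]).ravel()
r=least_squares(f,[580,0,.26,60,70],x_scale=[10,10,.1,10,10],loss="soft_l1");print(np.round(r.x,3),np.round(r.fun.reshape(-1,2),1).tolist())
to(444,-350.5,300,.539)
E
```

```text
[ 5.82523e+02 -1.91150e+01  2.58000e-01  5.58900e+01  7.04710e+01] [[0.5, 0.1], [-0.3, 0.1], [0.2, -0.1], [-0.4, -0.0], [-0.3, 0.3], [0.3, -0.0], [0.9, -0.1], [-0.9, -0.2]]
at [210.2 615.1 291.2] [3.142 0.    1.01 ] w 85.4 t 2.45
turn az total 0.6 | shift in final tool axes /150: [-1.966  6.325 -0.059]
```

>>> step_arm(series=[[[0, 0, 0.19, 0, 0, 0, 0], [0, 0, 0.19, 0, 0, 0, 0], [0, 0, 0.19, 0, 0, 0, 0], [0, 0, 0.03, 0, 0, 0, 0], [0, 0, 0, 0, 0.3, -0.05, 0], [0, 0, 0, 0, 0.3, 0, 0], [0, 0, 0, 0, 0.3, 0, 0], [0, 0, 0, 0, 0.3, 0, 0], [0, 0, 0, 0, 0.3, 0, 0], [0, 0, 0, 0, 0.3, 0, 0], [0, 0, 0, 0, 0.3, 0, 0], [0, 0, 0, 0, 0.3, 0, 0]]])

```text
clock: 3.65
eef_pos: [399.3, 306.6, 299.1]
tool_rot: [-3.141, -0.001, 0.555]
force: [1.3, 0.4, -0.7]
width: 85.2
gripper_force: 0.0
```

>>> step_arm(series=[[[0, 0, 0, -0.05, 0.3, 0, 0], [0, 0, 0, 0, 0.3, 0, 0], [0, 0, 0, 0, 0.3, 0, 0], [0, 0, 0, 0, 0.3, 0, 0], [0, 0, 0, -0.25, 0.2, 0, 0], [0, 0, 0, -0.25, 0.2, 0, 0], [0, 0, 0, -0.25, 0.2, 0, 0], [0, 0, 0, -0.25, 0.2, 0, 0], [0, 0, 0, -0.25, 0.2, 0, 0], [0, 0, 0, -0.25, 0.2, 0, 0], [0, 0, 0, -0.25, 0.2, 0, 0], [0, 0, 0, 0, 0, 0, 0]]])

```text
clock: 4.85
eef_pos: [369.5, -172.0, 299.8]
tool_rot: [3.138, 0.0, 0.543]
force: [0.2, 0.8, -0.5]
width: 85.4
gripper_force: 0.0
```

```bash
python3 - <<'E'
from h import *
to(444,-350.5,75,.539); print(np.round(ctrl.read_state()["qpos"],2))
E
```

```text
at [ 369.5 -172.   299.8] [3.138 0.    0.543] w 85.4 t 4.85
turn az total 0.005 | shift in final tool axes /150: [-0.185  1.276  1.499]
[-0.3   0.25  0.84  2.06 -0.24  0.92 -0.36]
```

>>> step_arm(series=[[[0, 0, 0, -0.05, 0.3, 0, 0], [0, 0, 0, -0.05, 0.3, 0, 0], [0, 0, 0, -0.05, 0.3, 0, 0], [0, 0, 0, -0.035, 0.3, 0, 0], [0, 0, 0, 0, 0.076, 0.3, 0], [0, 0, 0, 0, 0, 0.3, 0], [0, 0, 0, 0, 0, 0, 0]]])

```text
clock: 5.55
eef_pos: [446.1, -339.9, 203.6]
tool_rot: [-3.13, 0.004, 0.553]
force: [0.1, 0.6, -1.2]
width: 85.3
gripper_force: 0.0
```

```bash
python3 - <<'E'
from h import *
to(444,-350.5,75,.539)
p=ctrl.get_image("wrist");save(p,"w1",None,1.2)
E
```

```text
at [ 446.1 -339.9  203.6] [-3.13   0.004  0.553] w 85.3 t 5.55
turn az total 0.018 | shift in final tool axes /150: [-0.048  0.053  0.857]
```

View pics/w1.png

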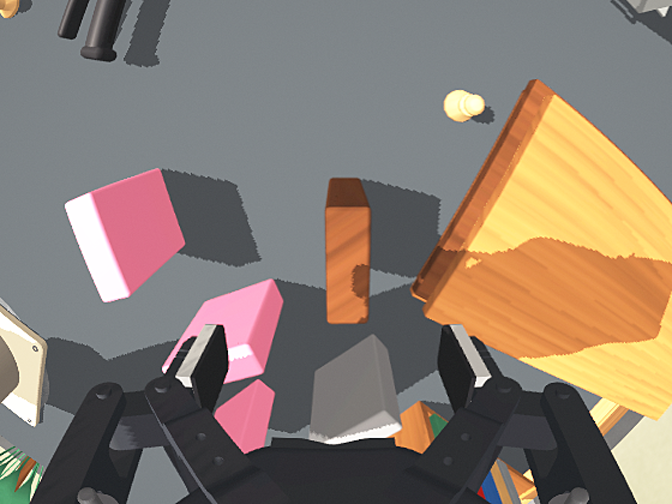

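The wrist view shows the walnut upright at (348,265) between the open fingers at (205,360) and (465,360). The pinks, the grey one and the tray are clear of the fingers' path, so I'll descend.

>>> step_arm(series=[[[0, 0, 0, -0.048, 0.053, 0, 0], [0, 0, 0, 0, 0, 0, 0], [0, 0, 0, 0, 0, 0, 0]]])

```text
clock: 5.9
eef_pos: [447.3, -354.9, 211.0]
tool_rot: [3.138, -0.002, 0.55]
force: [-0.3, 1.3, 0.3]
width: 85.5
gripper_force: 0.0
```

```bash
python3 - <<'E'
from h import *
to(444,-350.5,75,.539)
p=ctrl.get_image("wrist")
R=np.array(p["R"]);T=np.array(p["t"])
def pf(X):
    c=R@np.array(X)+T;r=np.hypot(c[0],c[1]);th=np.arctan2(r,c[2]);return np.array([p["cx"]+p["fx"]*th*c[0]/r,p["cy"]+p["fy"]*th*c[1]/r])
im=p["img"][...,::-1].copy()
q=np.array([pf(X) for X in corners(UP,(444,-350.5,.539))])*1.2
print(np.round(q).tolist())
im=cv2.resize(im,None,fx=1.2,fy=1.2)
for i in range(8):
    for k in(1,2,4):
        if not i&k: cv2.line(im,q[i].astype(int).tolist(),q[i|k].astype(int).tolist(),(0,255,0),1)
cv2.imwrite("pics/w2.png",im[120:420,200:500])
E
```

```text
at [ 447.3 -354.9  211. ] [ 3.138e+00 -2.000e-03  5.500e-01] w 85.5 t 5.9
turn az total 0.014 | shift in final tool axes /150: [-0.004 -0.036  0.907]
[[340.0, 254.0], [344.0, 313.0], [311.0, 253.0], [302.0, 312.0], [341.0, 171.0], [346.0, 196.0], [311.0, 170.0], [300.0, 195.0]]
```

View pics/w2.png

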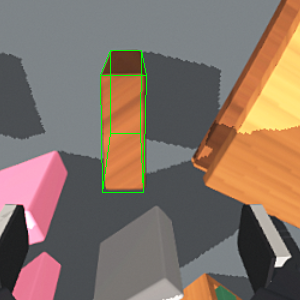

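The overlay lies on the upright to within about a millimetre. Next I'll descend and grip.

>>> step_arm(series=[[[0, 0, 0.014, -0.004, -0.036, 0.1, 0], [0, 0, 0, 0, 0, 0.2, 0], [0, 0, 0, 0, 0, 0.2, 0], [0, 0, 0, 0, 0, 0.2, 0], [0, 0, 0, 0, 0, 0.15, 0], [0, 0, 0, 0, 0, 0.05, 0], [0, 0, 0, 0, 0, 0, 0], [0, 0, 0, 0, 0, 0, 0], [0, 0, 0, 0, 0, 0, 0]]])

```text
clock: 6.85
eef_pos: [444.0, -350.2, 75.2]
tool_rot: [3.139, -0.001, 0.539]
force: [0.0, -0.0, 0.3]
width: 85.3
gripper_force: 0.0
```

>>> step_arm(series=[[[0, 0, 0, 0, 0, 0, 1], [0, 0, 0, 0, 0, 0, 1], [0, 0, 0, 0, 0, 0, 1], [0, 0, 0, 0, 0, 0, 1], [0, 0, 0, 0, 0, 0, 1], [0, 0, 0, 0, 0, 0, 1], [0, 0, 0, 0, 0, 0, 1], [0, 0, 0, 0, 0, 0, 1], [0, 0, 0, 0, 0, 0, 1], [0, 0, 0, 0, 0, 0, 1], [0, 0, 0, 0, 0, 0, 1], [0, 0, 0, 0, 0, 0, 1]]])

```text
clock: 8.05
eef_pos: [443.5, -349.9, 74.1]
tool_rot: [3.141, -0.0, 0.539]
force: [0.4, -1.8, 5.0]
width: 27.4
gripper_force: 59.2
```

>>> step_arm(series=[[[0, 0, 0, 0, 0, -0.1, 1], [0, 0, 0, 0, 0, -0.2, 1], [0, 0, 0, 0, 0, -0.25, 1], [0, 0, 0, 0, 0, -0.25, 1], [0, 0, 0, 0, 0, -0.2, 1], [0, 0, 0, 0, 0, 0, 1], [0, 0, 0, 0, 0, 0, 1], [0, 0, 0, 0, 0, 0, 1]]])

```text
clock: 8.85
eef_pos: [442.4, -348.1, 222.3]
tool_rot: [-3.138, 0.001, 0.539]
force: [-0.5, 0.3, -2.1]
width: 27.6
gripper_force: 58.9
```

```bash
cat >> h.py <<'E'
CL=(582.5,-19.1,.258)
E
python3 - <<'E'
from h import *
x,y=cw(CL,55.9,127);print(x,y)
to(x,y,225,.258)
s=ctrl.read_state();print(s["width"],s["gripper_force"],s["force"])
E
```

```text
604.1461314208351 117.95931195840701
at [ 442.4 -348.1  222.3] [-3.138e+00  1.000e-03  5.390e-01] w 27.6 t 8.85
turn az total 0.358 | shift in final tool axes /150: [ 1.836 -2.729 -0.018]
27.557347029309447 58.93964767456055 [-0.45370128  0.33321027 -2.14795766]
```

>>> step_arm(series=[[[0, 0, 0.12, 0, 0, 0, 1], [0, 0, 0.12, 0, 0, 0, 1], [0, 0, 0.118, 0, 0, 0, 1], [0, 0, 0, 0.06, -0.09, 0, 1], [0, 0, 0, 0.12, -0.18, 0, 1], [0, 0, 0, 0.15, -0.22, 0, 1], [0, 0, 0, 0.15, -0.22, 0, 1], [0, 0, 0, 0.15, -0.22, 0, 1], [0, 0, 0, 0.15, -0.22, 0, 1], [0, 0, 0, 0.15, -0.22, 0, 1], [0, 0, 0, 0.15, -0.22, 0, 1], [0, 0, 0, 0.15, -0.22, 0, 1]]])

```text
clock: 10.05
eef_pos: [551.6, -38.0, 222.1]
tool_rot: [-3.141, 0.004, 0.257]
force: [-0.2, -0.5, -1.1]
width: 27.7
gripper_force: 59.0
```

>>> step_arm(series=[[[0, 0, 0, 0.15, -0.22, 0, 1], [0, 0, 0, 0.15, -0.22, 0, 1], [0, 0, 0, 0.15, -0.22, 0, 1], [0, 0, 0, 0.1, -0.15, 0, 1], [0, 0, 0, 0.056, -0.109, 0, 1], [0, 0, 0, 0, 0, 0, 1], [0, 0, 0, 0, 0, 0, 1], [0, 0, 0, 0, 0, 0, 1]]])

```text
clock: 10.85
eef_pos: [604.5, 114.5, 223.2]
tool_rot: [3.141, 0.002, 0.255]
force: [0.5, 0.2, -2.5]
width: 27.6
gripper_force: 59.2
```

```bash
cat >> h.py <<'E'
def pf(p,X):
    c=np.array(p["R"])@np.array(X)+np.array(p["t"]);r=np.hypot(c[0],c[1]);th=np.arctan2(r,c[2]);return np.array([p["cx"]+p["fx"]*th*c[0]/r,p["cy"]+p["fy"]*th*c[1]/r])
E
python3 - <<'E'
from h import *
x,y=cw(CL,55.9,127)
to(x,y,225,.258)
p=ctrl.get_image("wrist")
im=cv2.resize(p["img"][...,::-1],None,fx=1.4,fy=1.4)
def dr(b,col):
    c,n=np.cos(CL[2]),np.sin(CL[2])
    q=np.array([pf(p,X) for X in corners(b,CL)])*1.4
    for i in range(8):
        for k in(1,2,4):
            if not i&k: cv2.line(im,q[i].astype(int).tolist(),q[i|k].astype(int).tolist(),col,1)
dr((15.9,95.9,30,110,12,56),(0,255,0));dr(BOARD,(255,0,255));dr((43,77,160,161,23,53),(0,255,255))
cv2.imwrite("pics/w3.png",im)
E
```

```text
at [604.5 114.5 223.2] [3.141e+00 2.000e-03 2.550e-01] w 27.6 t 10.85
turn az total -0.004 | shift in final tool axes /150: [ 0.004 -0.023 -0.012]
```

View pics/w3.png

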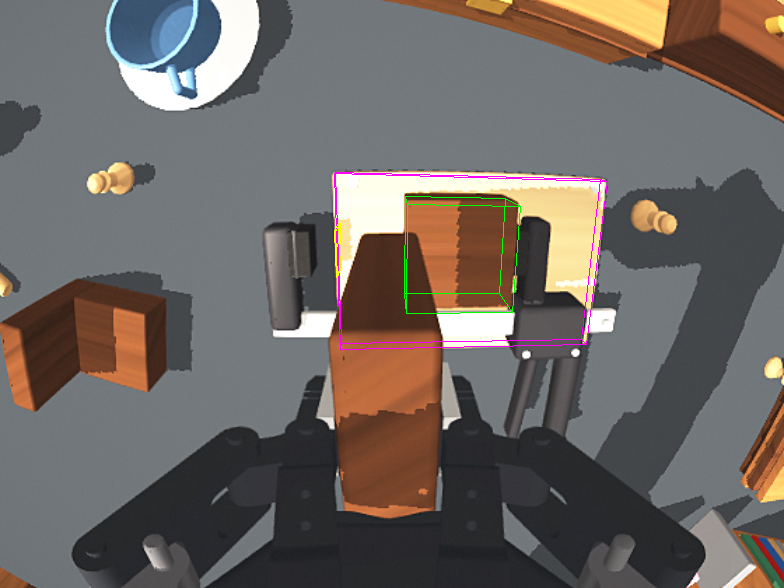

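The wrist view shows the overlays on the plinth (405–518, 195–310) and the board within about 2 mm. The pad is at (300,250), with ample room for the upright. I'll lower the upright to just above the board.

>>> step_arm(series=[[[0, 0, -0.004, 0.004, -0.023, 0.1, 1], [0, 0, 0, 0, 0, 0.15, 1], [0, 0, 0, 0, 0, 0.15, 1], [0, 0, 0, 0, 0, 0.15, 1], [0, 0, 0, 0, 0, 0.15, 1], [0, 0, 0, 0, 0, 0.12, 1], [0, 0, 0, 0, 0, 0.05, 1], [0, 0, 0, 0, 0, 0, 1], [0, 0, 0, 0, 0, 0, 1], [0, 0, 0, 0, 0, 0, 1]]])

```text
clock: 11.9
eef_pos: [605.7, 119.9, 94.3]
tool_rot: [3.141, -0.002, 0.261]
force: [0.9, -0.4, -1.2]
width: 27.2
gripper_force: 59.1
```

```bash
python3 - <<'E'
from h import *
x,y=cw(CL,55.9,127)
to(x,y,86.1,.258);print(ctrl.read_state()["force"])
E
```

```text
at [605.7 119.9  94.3] [ 3.141e+00 -2.000e-03  2.610e-01] w 27.2 t 11.9
turn az total 0.003 | shift in final tool axes /150: [-0.013  0.01   0.054]
[ 0.94547025 -0.43531126 -1.22377444]
```

>>> step_arm(series=[[[0, 0, 0, -0.01, 0.01, 0.015, 1], [0, 0, 0, 0, 0, 0.015, 1], [0, 0, 0, 0, 0, 0.01, 1], [0, 0, 0, 0, 0, 0.007, 1], [0, 0, 0, 0, 0, 0.004, 1], [0, 0, 0, 0, 0, 0, 1], [0, 0, 0, 0, 0, 0, 1]]])

```text
clock: 12.6
eef_pos: [603.9, 118.2, 86.1]
tool_rot: [-3.141, -0.0, 0.261]
force: [-0.9, 0.2, 4.0]
width: 27.2
gripper_force: 59.6
```

>>> step_arm(series=[[[0, 0, 0, 0, 0, 0.005, 1], [0, 0, 0, 0, 0, 0, 1], [0, 0, 0, 0, 0, 0, 1]]])

```text
clock: 12.9
eef_pos: [603.9, 118.1, 86.1]
tool_rot: [-3.141, -0.001, 0.261]
force: [-3.0, 0.3, 9.9]
width: 27.3
gripper_force: 60.4
```

```bash
python3 - <<'E'
from h import *
to(604,118,86,.258)
s=ctrl.get_image("side");top=ctrl.get_image("top");print(ctrl.read_state()["force"])
im=cv2.resize(s["img"][110:240,220:380,::-1],None,fx=4,fy=4,interpolation=cv2.INTER_CUBIC)
for b in ((15.9,95.9,30,110,12,56),(15.9,95.9,113,141,12,132)):
    q=((np.array([proj(s,X) for X in corners(b,CL)])-[220,110]+.5)*4).astype(int)
    for i in range(8):
        for k in(1,2,4):
            if not i&k: cv2.line(im,q[i].tolist(),q[i|k].tolist(),(0,255,0),1)
cv2.imwrite("pics/s2.png",im)
E
```

```text
at [603.9 118.1  86.1] [-3.141e+00 -1.000e-03  2.610e-01] w 27.3 t 12.9
turn az total 0.003 | shift in final tool axes /150: [0.    0.001 0.   ]
[-3.72077808 -1.21525203  9.1619813 ]
```

View pics/s2.png

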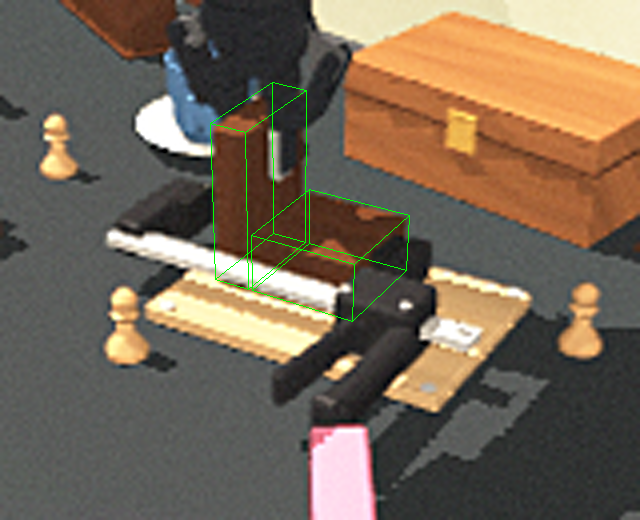

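Contact is confirmed: the force rose to 10 N at z 86.1 with no further descent. In the side view the upright stands at (240,200), next to the plinth and on the overlay. I'll release and rise.

>>> step_arm(series=[[[0, 0, 0, 0, 0, -0.004, 1], [0, 0, 0, 0, 0, 0, 0], [0, 0, 0, 0, 0, 0, 0], [0, 0, 0, 0, 0, 0, 0], [0, 0, 0, 0, 0, 0, 0], [0, 0, 0, 0, 0, 0, 0], [0, 0, 0, 0, 0, 0, 0], [0, 0, 0, 0, 0, 0, 0], [0, 0, 0, 0, 0, 0, 0], [0, 0, 0, 0, 0, -0.1, 0], [0, 0, 0, 0, 0, -0.2, 0], [0, 0, 0, 0, 0, -0.3, 0]]])

```text
clock: 14.2
eef_pos: [602.4, 118.1, 175.5]
tool_rot: [-3.142, 0.004, 0.26]
force: [1.1, 0.7, -0.5]
width: 85.4
gripper_force: 0.0
```

```bash
python3 - <<'E'
from h import *
x,y=cw(CL,-85,-20);print(x,y)
to(x,y,230,.258)
E
```

```text
505.4162576613915 -60.12556114271948
at [602.4 118.1 175.5] [-3.142  0.004  0.26 ] w 85.4 t 14.2
turn az total 0.003 | shift in final tool axes /150: [-0.928  0.984 -0.363]
```

>>> step_arm(series=[[[0, 0, 0, 0, 0, -0.2, 0], [0, 0, 0, -0.1, 0.1, -0.163, 0], [0, 0, 0, -0.2, 0.2, 0, 0], [0, 0, 0, -0.2, 0.2, 0, 0], [0, 0, 0, -0.2, 0.2, 0, 0], [0, 0, 0, -0.15, 0.15, 0, 0], [0, 0, 0, -0.078, 0.134, 0, 0], [0, 0, 0, 0, 0, 0.25, 0], [0, 0, 0, 0, 0, 0.25, 0], [0, 0, 0, 0, 0, 0, 0], [0, 0, 0, 0, 0, 0, 0], [0, 0, 0, 0, 0, 0, 0]]])

```text
clock: 15.4
eef_pos: [508.7, -60.9, 156.9]
tool_rot: [3.14, -0.003, 0.261]
force: [0.5, -0.4, -0.6]
width: 85.6
gripper_force: 0.0
```

```bash
python3 - <<'E'
from h import *
x,y=cw(CL,-85,-16)
to(x,y,19,.258);e=np.array(ctrl.read_state()["eef_pos"])
p=ctrl.get_image("wrist")
print("cam rel clamp axes",(-np.array(p["R"]).T@p["t"]-e)@np.array([[np.cos(.258),-np.sin(.258),0],[np.sin(.258),np.cos(.258),0],[0,0,1]]))
im=cv2.resize(p["img"][...,::-1],None,fx=1.4,fy=1.4)
def dr(b,col):
    q=np.array([pf(p,X) for X in corners(b,CL)])*1.4
    for i in range(8):
        for k in(1,2,4):
            if not i&k: cv2.line(im,q[i].astype(int).tolist(),q[i|k].astype(int).tolist(),col,1)
dr((15.9,95.9,30,110,12,56),(0,255,0));dr((15.9,95.9,113,141,12,132),(0,255,0));dr((-126,-21,-40,-20,24,52),(0,255,255));dr((-86,-84,5,15,26,50),(255,0,255))
for yy in range(160,186,5): dr((43,77,yy,yy,53,53),(255,255,0))
cv2.imwrite("pics/w4.png",im)
E
```

```text
at [508.7 -60.9 156.9] [ 3.14e+00 -3.00e-03  2.61e-01] w 85.6 t 15.4
turn az total 0.004 | shift in final tool axes /150: [-0.02  -0.037  0.919]
cam rel clamp axes [ 84.77050455   0.38854042 143.4209263 ]
```

View pics/w4.png

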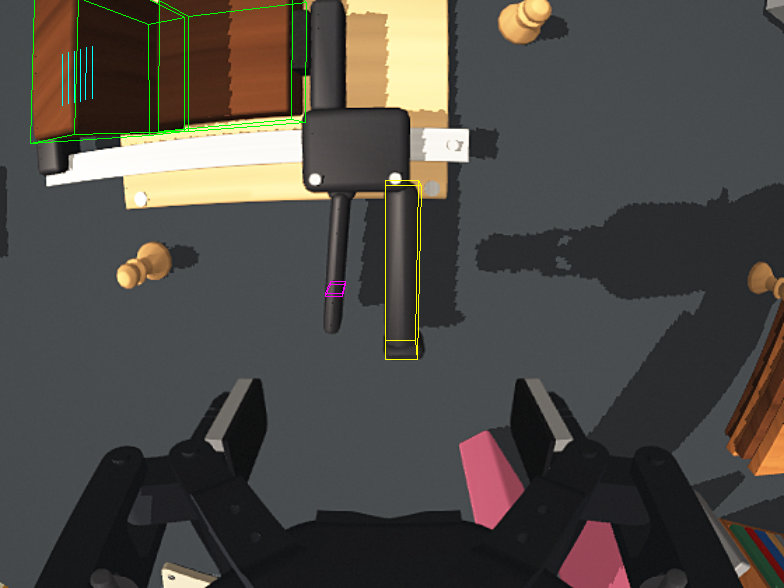

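The wrist view shows the handle (400,265) and trigger (335,290) on the overlays, with the open fingers straddling both and pawn and pink pieces clear. I'll descend.

>>> step_arm(series=[[[0, 0, 0, -0.02, -0.037, 0, 0], [0, 0, 0, 0, 0, 0.15, 0], [0, 0, 0, 0, 0, 0.2, 0], [0, 0, 0, 0, 0, 0.15, 0], [0, 0, 0, 0, 0, 0, 0], [0, 0, 0, 0, 0, 0, 0], [0, 0, 0, 0, 0, 0, 0]]])

```text
clock: 16.15
eef_pos: [504.0, -55.9, 81.3]
tool_rot: [3.141, -0.002, 0.261]
force: [0.7, -0.8, 1.3]
width: 85.5
gripper_force: 0.0
```

```bash
python3 - <<'E'
from h import *
x,y=cw(CL,-85,-16)
to(x,y,19,.258)
E
```

```text
at [504.  -55.9  81.3] [ 3.141e+00 -2.000e-03  2.610e-01] w 85.5 t 16.15
turn az total 0.004 | shift in final tool axes /150: [0.002 0.003 0.416]
```

>>> step_arm(series=[[[0, 0, 0, 0, 0.003, 0.15, 0], [0, 0, 0, 0, 0, 0.15, 0], [0, 0, 0, 0, 0, 0.1, 0], [0, 0, 0, 0, 0.02, 0.01, 0], [0, 0, 0, 0, 0.017, 0, 0], [0, 0, 0, 0, 0, 0, 0], [0, 0, 0, 0, 0, 0, 0]]])

```text
clock: 16.85
eef_pos: [505.4, -61.8, 19.4]
tool_rot: [3.141, -0.002, 0.261]
force: [0.6, 0.1, -0.5]
width: 85.0
gripper_force: 0.0
```

```bash
python3 - <<'E'
from h import *
from scipy.spatial.transform import Rotation as Ro
x,y=cw(CL,-85,-21.5)
to(x,y,19,.258);s=ctrl.read_state();print(s["force"])
p=ctrl.get_image("wrist");t=ctrl.get_image("top")
np.save("top_a.npy",t["img"]);np.save("wr_a.npy",p["img"])
Rt=Ro.from_euler("xyz",s["tool_rot"]).as_matrix();e=np.array(s["eef_pos"])
Rc=np.array(p["R"])@Rt; tc=np.array(p["R"])@e+p["t"]
R3=Ro.from_euler("xyz",[3.141,.002,.255]).as_matrix();e3=np.array([604.5,114.5,223.2])
q=dict(p);q["R"]=Rc@R3.T;q["t"]=tc-q["R"]@e3
for yy in range(160,186,4): print(yy,[np.round(pf(q,[*cw(CL,xx,yy),z])*1.4).tolist() for xx,z in((77,53),(43,53),(43,23))])
for X in((-35,165,12),(115,165,12)): print(np.round(pf(q,[*cw(CL,X[0],X[1]),X[2]])*1.4))
for yy in range(-130,-90,10): print(yy,np.round(proj(t,[*cw(CL,0,yy),38])))
bx=(215,110,335,220);save(t,"t2",bx,6)
E
```

```text
at [505.4 -61.8  19.4] [ 3.141e+00 -2.000e-03  2.610e-01] w 85.0 t 16.85
turn az total 0.003 | shift in final tool axes /150: [ 0.003 -0.001  0.003]
[ 0.59317859  0.10921465 -0.4939898 ]
160 [[336.0, 231.0], [338.0, 277.0], [342.0, 266.0]]
164 [[330.0, 231.0], [332.0, 277.0], [337.0, 266.0]]
168 [[325.0, 232.0], [327.0, 278.0], [331.0, 266.0]]
172 [[319.0, 232.0], [321.0, 278.0], [326.0, 266.0]]
176 [[314.0, 232.0], [316.0, 278.0], [321.0, 266.0]]
180 [[308.0, 232.0], [310.0, 278.0], [316.0, 266.0]]
184 [[302.0, 232.0], [305.0, 278.0], [312.0, 266.0]]
[341. 349.]
[334. 173.]
-130 [336. 153.]
-120 [332. 154.]
-110 [329. 155.]
-100 [326. 156.]
```

View pics/t2.png

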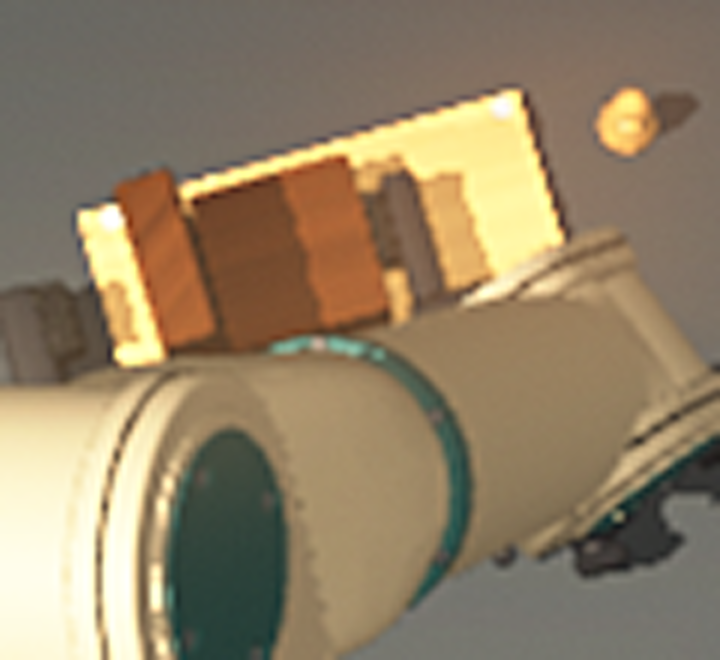

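The top view shows the upright standing square at the plinth's end at (165,260), and the moving jaw at (45,330). The pad is at clamp y ≈ 176, about 38 mm from closing. First squeeze:

>>> step_arm(series=[[[0, 0, 0, 0, 0, 0, 1], [0, 0, 0, 0, 0, 0, 1], [0, 0, 0, 0, 0, 0, 1], [0, 0, 0, 0, 0, 0, 1], [0, 0, 0, 0, 0, 0, 1], [0, 0, 0, 0, 0, 0, 1], [0, 0, 0, 0, 0, 0, 1], [0, 0, 0, 0, 0, 0, 1]]])

```text
clock: 17.75
eef_pos: [504.4, -61.3, 19.3]
tool_rot: [-3.141, -0.0, 0.263]
force: [-2.8, 0.3, 10.0]
width: 36.2
gripper_force: 61.7
```

```bash
python3 - <<'E'
from h import *
x,y=cw(CL,-85,-21.5)
to(x,y,19,.258);s=ctrl.read_state();print(s["force"],s["torque"])
E
```

```text
at [504.4 -61.3  19.3] [-3.141 -0.     0.263] w 36.2 t 17.75
turn az total 0.006 | shift in final tool axes /150: [0.008 0.004 0.002]
[-2.78360145  0.33028523  9.98709918] [0.52268742 0.57423616 0.40370035]
```

>>> step_arm(series=[[[0, 0, 0, 0, 0, 0, 0], [0, 0, 0, 0, 0, 0, 0], [0, 0, 0, 0, 0, 0, 0], [0, 0, 0, 0, 0, 0, 0], [0, 0, 0, 0, 0, 0, 0], [0, 0, 0, 0, 0, 0, 0]]])

```text
clock: 18.35
eef_pos: [505.0, -62.5, 18.6]
tool_rot: [3.14, -0.0, 0.26]
force: [-0.2, -0.6, -0.2]
width: 85.1
gripper_force: 0.0
```

>>> step_arm(series=[[[0, 0, 0, 0, 0, 0, 1], [0, 0, 0, 0, 0, 0, 1], [0, 0, 0, 0, 0, 0, 1], [0, 0, 0, 0, 0, 0, 1], [0, 0, 0, 0, 0, 0, 1], [0, 0, 0, 0, 0, 0, 1], [0, 0, 0, 0, 0, 0, 1], [0, 0, 0, 0, 0, 0, 1]]])

```text
clock: 19.15
eef_pos: [504.4, -61.2, 19.2]
tool_rot: [-3.141, -0.0, 0.263]
force: [-2.0, 1.1, 9.3]
width: 35.8
gripper_force: 61.8
```

```bash
python3 - <<'E'
from h import *
x,y=cw(CL,-85,-21.5)
to(x,y,19,.258)
p=ctrl.get_image("wrist");t=ctrl.get_image("top")
np.save("wr_b.npy",p["img"]);np.save("top_b.npy",t["img"])
a=np.load("top_a.npy");bx=(211,140,236,178)
# shift of moving jaw by template match
A=cv2.resize(a,None,fx=8,fy=8,interpolation=cv2.INTER_CUBIC);B=cv2.resize(t["img"],None,fx=8,fy=8,interpolation=cv2.INTER_CUBIC)
x0,y0,x1,y1=213*8,157*8,224*8,174*8
r=cv2.matchTemplate(B[130*8:190*8,200*8:250*8],A[y0:y1,x0:x1],cv2.TM_CCOEFF_NORMED);_,v,_,l=cv2.minMaxLoc(r)
d=np.array([l[0]+1600-x0,l[1]+1040-y0])/8
print(v,d, "mm per px", np.linalg.norm(proj(t,[*cw(CL,60,160),53])-proj(t,[*cw(CL,60,190),53]))/30)
save(t,"t3",bx,12); 
im=np.hstack([cv2.resize(k[140:178,205:245,::-1],None,fx=9,fy=9,interpolation=cv2.INTER_CUBIC) for k in(a,t["img"])]);w=cv2.resize(p["img"][...,::-1],None,fx=.6,fy=.6)
C=np.zeros((im.shape[0]+w.shape[0],im.shape[1],3),np.uint8);C[:im.shape[0]]=im;C[im.shape[0]:,:w.shape[1]]=w;cv2.imwrite("pics/t3.png",C)
E
```

```text
at [504.4 -61.2  19.2] [-3.141 -0.     0.263] w 35.8 t 19.15
turn az total 0.006 | shift in final tool axes /150: [0.009 0.005 0.001]
0.9590389728546143 [ 4.75 -1.25] mm per px 0.35045711756727815
```

View pics/t3.png

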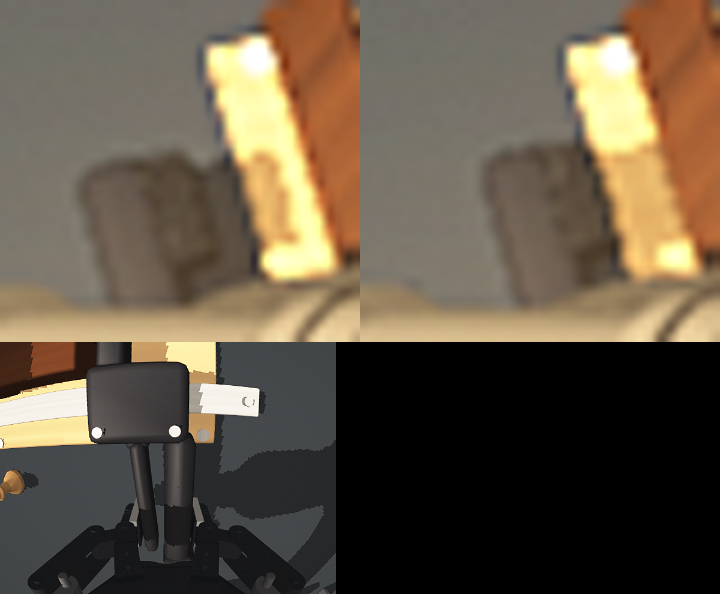

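The jaw moved 14 mm in two squeezes, and the bar tail shows in the wrist view. That leaves about 24 mm to close, so three more squeezes are safe.

>>> step_arm(series=[[[0, 0, 0, 0, 0, 0, 0], [0, 0, 0, 0, 0, 0, 0], [0, 0, 0, 0, 0, 0, 0], [0, 0, 0, 0, 0, 0, 0], [0, 0, 0, 0, 0, 0, 0], [0, 0, 0, 0, 0, 0, 0]]])

```text
clock: 19.85
eef_pos: [505.0, -62.5, 18.7]
tool_rot: [3.14, -0.001, 0.26]
force: [0.7, 0.2, -0.1]
width: 85.5
gripper_force: 0.0
```

>>> step_arm(series=[[[0, 0, 0, 0, 0, 0, 1], [0, 0, 0, 0, 0, 0, 1], [0, 0, 0, 0, 0, 0, 1], [0, 0, 0, 0, 0, 0, 1], [0, 0, 0, 0, 0, 0, 1], [0, 0, 0, 0, 0, 0, 1], [0, 0, 0, 0, 0, 0, 1], [0, 0, 0, 0, 0, 0, 1]]])

```text
clock: 20.65
eef_pos: [504.4, -61.2, 19.2]
tool_rot: [-3.141, -0.0, 0.263]
force: [-2.1, 1.3, 9.8]
width: 36.0
gripper_force: 61.8
```

>>> step_arm(series=[[[0, 0, 0, 0, 0, 0, 0], [0, 0, 0, 0, 0, 0, 0], [0, 0, 0, 0, 0, 0, 0], [0, 0, 0, 0, 0, 0, 0], [0, 0, 0, 0, 0, 0, 0], [0, 0, 0, 0, 0, 0, 0]]])

```text
clock: 21.25
eef_pos: [505.0, -62.6, 18.6]
tool_rot: [3.14, -0.0, 0.26]
force: [-0.1, -0.0, 0.0]
width: 85.4
gripper_force: 0.0
```

>>> step_arm(series=[[[0, 0, 0, 0, 0, 0, 1], [0, 0, 0, 0, 0, 0, 1], [0, 0, 0, 0, 0, 0, 1], [0, 0, 0, 0, 0, 0, 1], [0, 0, 0, 0, 0, 0, 1], [0, 0, 0, 0, 0, 0, 1], [0, 0, 0, 0, 0, 0, 1], [0, 0, 0, 0, 0, 0, 1]]])

```text
clock: 22.05
eef_pos: [504.4, -61.2, 19.2]
tool_rot: [-3.141, -0.0, 0.263]
force: [-2.0, 1.0, 9.8]
width: 35.8
gripper_force: 61.8
```

```bash
cat > meas.py <<'E'
from h import *
import sys
x,y=cw(CL,-85,-21.5);to(x,y,19,.258)
t=ctrl.get_image("top");a=np.load("top_a.npy")
A,B=[cv2.resize(k,None,fx=8,fy=8,interpolation=cv2.INTER_CUBIC) for k in(a,t["img"])]
def sh(x0,y0,x1,y1,m=20):
    x0,y0,x1,y1,m=[v*8 for v in(x0,y0,x1,y1,m)]
    r=cv2.matchTemplate(B[y0-m:y1+m,x0-m:x1+m],A[y0:y1,x0:x1],cv2.TM_CCOEFF_NORMED);_,v,_,l=cv2.minMaxLoc(r)
    return (np.array(l)-m)/8,round(v,2)
for n,b in(("jaw",(213,157,224,174)),("jawend",(213,156,220,170)),("upright",(232,134,253,170)),("plinth",(250,136,278,168))):
    d,v=sh(*b,20 if n[0]=="j" else 5);print(n,d,v,"mm",round(np.linalg.norm(d)/(.3505 if n[0]=="j" else .36),1))
cv2.imwrite(f"pics/{sys.argv[1]}.png",cv2.resize(t["img"][120:180,205:290,::-1],None,fx=8,fy=8,interpolation=cv2.INTER_CUBIC))
E
python3 meas.py t4
```

```text
at [504.4 -61.2  19.2] [-3.141 -0.     0.263] w 35.8 t 22.05
turn az total 0.006 | shift in final tool axes /150: [0.009 0.005 0.001]
jaw [ 9.75 -2.  ] 0.91 mm 28.4
jawend [ 9.75  -2.875] 0.95 mm 29.0
upright [ 0.375 -0.125] 0.77 mm 1.1
plinth [0. 0.] 1.0 mm 0.0
```

>>> step_arm(series=[[[0, 0, 0, 0, 0, 0, 0], [0, 0, 0, 0, 0, 0, 0], [0, 0, 0, 0, 0, 0, 0], [0, 0, 0, 0, 0, 0, 0], [0, 0, 0, 0, 0, 0, 0], [0, 0, 0, 0, 0, 0, 0]]])

```text
clock: 22.7
eef_pos: [505.0, -62.6, 18.6]
tool_rot: [3.14, -0.001, 0.26]
force: [0.1, -0.5, -0.0]
width: 85.8
gripper_force: 0.0
```

>>> step_arm(series=[[[0, 0, 0, 0, 0, 0, 1], [0, 0, 0, 0, 0, 0, 1], [0, 0, 0, 0, 0, 0, 1], [0, 0, 0, 0, 0, 0, 1], [0, 0, 0, 0, 0, 0, 1], [0, 0, 0, 0, 0, 0, 1], [0, 0, 0, 0, 0, 0, 1], [0, 0, 0, 0, 0, 0, 1]]])

```text
clock: 23.5
eef_pos: [504.4, -61.2, 19.2]
tool_rot: [-3.141, -0.0, 0.263]
force: [-2.2, 0.4, 10.1]
width: 35.6
gripper_force: 61.8
```

```bash
cat >> meas.py <<'E'
np.save("top_"+sys.argv[1]+".npy",t["img"])
def edges(im):
    # profile across the upright's top face (z=132) along clamp y, averaged over clamp x 50..92, redness R-B & G
    ys=np.arange(95,165,.5);out=[]
    for xx in np.arange(60,93,2.):
        q=np.array([proj(t,[*cw(CL,xx,v),132]) for v in ys],np.float32)
        out.append(cv2.remap(im.astype(np.float32),q[:,0].copy(),q[:,1].copy(),cv2.INTER_LINEAR)[:,0,:])
    return ys,np.mean(out,0)
ys,pa=edges(a);ys,pb=edges(t["img"])
if len(sys.argv)>2:
    for i in range(0,len(ys),4): print(ys[i],pa[i].astype(int),pb[i].astype(int))
def cross(p,lo,hi):  # steepest red gradients
    g=np.gradient(cv2.GaussianBlur(p[:,0].reshape(-1,1),(1,5),0)[:,0]);k=(ys>lo)&(ys<hi);w=np.abs(g)*k;i=w.argmax();sl=slice(max(i-6,0),i+7)
    return round(float((ys[sl]*w[sl]).sum()/w[sl].sum()),2),round(float(g[i]),1)
for lo,hi in((100,122),(130,155)): print("edge",cross(pa,lo,hi),cross(pb,lo,hi))
E
python3 meas.py t5 v
```

```text
at [504.4 -61.2  19.2] [-3.141 -0.     0.263] w 35.6 t 23.5
turn az total 0.006 | shift in final tool axes /150: [0.009 0.005 0.001]
jaw [12.125 -2.5  ] 0.87 mm 35.3
jawend [11.5   -2.625] 0.66 mm 33.7
upright [ 0.125 -0.125] 0.6 mm 0.5
plinth [0. 0.] 1.0 mm 0.0
95.0 [144 111  75] [143 110  75]
97.0 [144 111  76] [143 110  76]
99.0 [143 110  75] [142 110  75]
101.0 [140 107  71] [139 107  71]
103.0 [139 106  71] [138 106  71]
105.0 [144 109  73] [143 109  73]
107.0 [148 115  78] [148 115  78]
109.0 [153 122  80] [152 122  81]
111.0 [140 108  70] [139 108  71]
113.0 [128  85  53] [127  85  53]
115.0 [139  79  45] [138  79  45]
117.0 [159  89  48] [158  88  48]
119.0 [162  91  48] [162  91  49]
121.0 [160  91  49] [160  91  49]
123.0 [160  90  48] [159  90  49]
125.0 [159  90  48] [158  90  49]
127.0 [158  89  48] [157  89  48]
129.0 [157  89  48] [156  88  48]
131.0 [156  89  48] [155  88  48]
133.0 [155  87  47] [155  87  48]
135.0 [151  83  43] [151  83  44]
137.0 [153  82  42] [153  82  42]
139.0 [184 126  75] [181 123  74]
141.0 [219 195 137] [217 193 135]
143.0 [224 221 174] [224 219 173]
145.0 [228 225 183] [228 225 183]
147.0 [228 222 178] [228 222 177]
149.0 [226 220 167] [224 218 165]
151.0 [226 220 158] [223 216 154]
153.0 [226 222 156] [223 217 151]
155.0 [228 225 161] [227 220 155]
157.0 [230 217 149] [226 209 143]
159.0 [196 175 124] [189 167 120]
161.0 [122 113 102] [120 111 100]
163.0 [111 107 101] [109 105  99]
edge (115.44, 5.3) (115.45, 5.4)
edge (139.13, 10.1) (139.31, 9.9)
```

The upright has not moved after 35 mm, so there is no contact yet. Sixth squeeze:

>>> step_arm(series=[[[0, 0, 0, 0, 0, 0, 0], [0, 0, 0, 0, 0, 0, 0], [0, 0, 0, 0, 0, 0, 0], [0, 0, 0, 0, 0, 0, 0], [0, 0, 0, 0, 0, 0, 0], [0, 0, 0, 0, 0, 0, 0]]])

```text
clock: 24.15
eef_pos: [505.0, -62.5, 18.7]
tool_rot: [3.14, -0.001, 0.26]
force: [-0.7, -0.2, 0.6]
width: 85.3
gripper_force: 0.0
```

>>> step_arm(series=[[[0, 0, 0, 0, 0, 0, 1], [0, 0, 0, 0, 0, 0, 1], [0, 0, 0, 0, 0, 0, 1], [0, 0, 0, 0, 0, 0, 1], [0, 0, 0, 0, 0, 0, 1], [0, 0, 0, 0, 0, 0, 1], [0, 0, 0, 0, 0, 0, 1], [0, 0, 0, 0, 0, 0, 1]]])

```text
clock: 24.95
eef_pos: [504.3, -61.2, 19.2]
tool_rot: [-3.14, -0.0, 0.263]
force: [-2.4, 1.9, 10.1]
width: 35.7
gripper_force: 61.7
```

```bash
python3 meas.py t6 v | awk 'NR<8||/^1[0-4]/||/edge/'
```

```text
at [504.3 -61.2  19.2] [-3.14  -0.     0.263] w 35.7 t 24.95
turn az total 0.006 | shift in final tool axes /150: [0.009 0.005 0.002]
jaw [14.25 -3.  ] 0.79 mm 41.5
jawend [14.375 -3.125] 0.6 mm 42.0
upright [ 0.5  -0.25] 0.59 mm 1.6
plinth [0.125 0.   ] 0.99 mm 0.3
95.0 [144 111  75] [143 110  75]
101.0 [140 107  71] [139 107  71]
103.0 [139 106  71] [138 106  71]
105.0 [144 109  73] [144 110  74]
107.0 [148 115  78] [139 109  75]
109.0 [153 122  80] [126  99  67]
111.0 [140 108  70] [122  84  54]
113.0 [128  85  53] [131  76  45]
115.0 [139  79  45] [154  87  47]
117.0 [159  89  48] [161  90  48]
119.0 [162  91  48] [159  90  49]
121.0 [160  91  49] [158  90  49]
123.0 [160  90  48] [158  89  49]
125.0 [159  90  48] [157  89  49]
127.0 [158  89  48] [157  88  48]
129.0 [157  89  48] [156  88  48]
131.0 [156  89  48] [155  87  47]
133.0 [155  87  47] [152  84  45]
135.0 [151  83  43] [149  79  42]
137.0 [153  82  42] [173 106  57]
139.0 [184 126  75] [215 177 111]
141.0 [219 195 137] [224 215 158]
143.0 [224 221 174] [224 220 177]
145.0 [228 225 183] [228 221 179]
147.0 [228 222 178] [226 219 174]
149.0 [226 220 167] [222 215 163]
edge (115.44, 5.3) (113.88, 5.9)
edge (139.13, 10.1) (137.58, 11.2)
```

The upright slid about 1.6 mm, so the pad bears on it. To estimate the compression, I'll measure the pad's initial position numerically from the stored pictures.

```bash
python3 - <<'E'
from h import *
im=cv2.imread("pics/w3.png").astype(int)
for r in (232,240,250,260,270): print("w3 row",r,{c:int(im[r,c].sum()//3) for c in range(296,350,2)})
t=ctrl.get_image("top")
for n in("a","t6"):
    a=np.load(f"top_{n}.npy").astype(np.float32)
    # profile at z=53 along clamp y over the pad's width
    ys=np.arange(130,215,1.);o=[]
    for xx in np.arange(50,72,2.):
        q=np.array([proj(t,[*cw(CL,xx,v),53]) for v in ys],np.float32)
        o.append(cv2.remap(a,q[:,0].copy(),q[:,1].copy(),cv2.INTER_LINEAR)[:,0,:].mean(-1))
    m=np.mean(o,0);print(n,{int(y):int(v) for y,v in zip(ys[::2],m[::2])})
E
```

```text
w3 row 232 {296: 60, 298: 60, 300: 61, 302: 60, 304: 63, 306: 63, 308: 48, 310: 26, 312: 28, 314: 26, 316: 68, 318: 73, 320: 72, 322: 72, 324: 71, 326: 72, 328: 71, 330: 72, 332: 67, 334: 170, 336: 170, 338: 170, 340: 170, 342: 212, 344: 213, 346: 213, 348: 211}
w3 row 240 {296: 72, 298: 69, 300: 69, 302: 70, 304: 74, 306: 75, 308: 63, 310: 27, 312: 26, 314: 27, 316: 57, 318: 74, 320: 72, 322: 71, 324: 73, 326: 72, 328: 71, 330: 71, 332: 68, 334: 170, 336: 170, 338: 212, 340: 170, 342: 211, 344: 210, 346: 210, 348: 209}
w3 row 250 {296: 83, 298: 71, 300: 71, 302: 72, 304: 75, 306: 75, 308: 69, 310: 34, 312: 26, 314: 27, 316: 50, 318: 74, 320: 72, 322: 72, 324: 72, 326: 71, 328: 73, 330: 71, 332: 71, 334: 72, 336: 170, 338: 170, 340: 209, 342: 210, 344: 210, 346: 210, 348: 208}
w3 row 260 {296: 95, 298: 73, 300: 73, 302: 71, 304: 70, 306: 75, 308: 76, 310: 41, 312: 26, 314: 28, 316: 44, 318: 71, 320: 73, 322: 72, 324: 72, 326: 72, 328: 72, 330: 72, 332: 71, 334: 63, 336: 170, 338: 170, 340: 170, 342: 235, 344: 235, 346: 235, 348: 237}
w3 row 270 {296: 108, 298: 72, 300: 71, 302: 74, 3
[... 338 characters left out ...]
4: 174, 156: 174, 158: 177, 160: 179, 162: 157, 164: 114, 166: 74, 168: 72, 170: 75, 172: 78, 174: 78, 176: 71, 178: 67, 180: 69, 182: 74, 184: 75, 186: 75, 188: 76, 190: 76, 192: 75, 194: 77, 196: 84, 198: 90, 200: 93, 202: 93, 204: 95, 206: 97, 208: 98, 210: 96, 212: 91, 214: 95}
t6 {130: 109, 132: 109, 134: 110, 136: 111, 138: 112, 140: 109, 142: 96, 144: 81, 146: 78, 148: 82, 150: 80, 152: 76, 154: 78, 156: 85, 158: 90, 160: 93, 162: 94, 164: 94, 166: 94, 168: 92, 170: 89, 172: 97, 174: 109, 176: 118, 178: 118, 180: 117, 182: 117, 184: 117, 186: 117, 188: 117, 190: 117, 192: 117, 194: 117, 196: 117, 198: 117, 200: 117, 202: 117, 204: 117, 206: 118, 208: 117, 210: 117, 212: 117, 214: 118}
```

The pad began at y ≈ 179.5, so compression now is only about 0.5 mm (±1.5). I'll squeeze once more, only in part and in stages, watching whether the upright still slides.

>>> step_arm(series=[[[0, 0, 0, 0, 0, 0, 0], [0, 0, 0, 0, 0, 0, 0], [0, 0, 0, 0, 0, 0, 0], [0, 0, 0, 0, 0, 0, 0], [0, 0, 0, 0, 0, 0, 0], [0, 0, 0, 0, 0, 0, 0], [0, 0, 0, 0, 0, 0, 0.27], [0, 0, 0, 0, 0, 0, 0.27], [0, 0, 0, 0, 0, 0, 0.27], [0, 0, 0, 0, 0, 0, 0.27], [0, 0, 0, 0, 0, 0, 0.27], [0, 0, 0, 0, 0, 0, 0.27]]])

```text
clock: 26.25
eef_pos: [503.8, -58.1, 18.5]
tool_rot: [-3.135, 0.001, 0.263]
force: [-1.4, 6.5, 4.8]
width: 62.9
gripper_force: 3.3
```

```bash
python3 meas.py t7 | grep -v pq; python3 - <<'E'
from h import *
s=ctrl.read_state();print(s["width"],s["gripper_force"],s["force"])
E
```

```text
at [503.8 -58.1  18.5] [-3.135e+00  1.000e-03  2.630e-01] w 62.9 t 26.25
turn az total 0.006 | shift in final tool axes /150: [ 0.007  0.026 -0.004]
jaw [14.375 -3.   ] 0.79 mm 41.9
jawend [14.625 -3.125] 0.6 mm 42.7
upright [ 0.5  -0.25] 0.58 mm 1.6
plinth [0.125 0.   ] 0.99 mm 0.3
edge (115.44, 5.3) (113.89, 5.7)
edge (139.13, 10.1) (137.56, 11.3)
62.514631915098335 3.311596163548529 [-0.77140154  5.90392674  4.82684525]
```

The arm yields to the trigger spring, so I'll recentre by 2 mm so that the handle finger bears, then squeeze further.

>>> step_arm(series=[[[0, 0, 0, 0, -0.015, 0, 0.35], [0, 0, 0, 0, 0, 0, 0.45], [0, 0, 0, 0, 0, 0, 0.45], [0, 0, 0, 0, 0, 0, 0.45], [0, 0, 0, 0, 0, 0, 0.45], [0, 0, 0, 0, 0, 0, 0.45]]])

```text
clock: 26.9
eef_pos: [503.1, -56.1, 18.7]
tool_rot: [-3.136, 0.001, 0.263]
force: [-1.7, 7.1, 7.5]
width: 47.5
gripper_force: 6.5
```

```bash
python3 meas.py t8; python3 - <<'E'
from h import *
s=ctrl.read_state();print(s["width"],s["gripper_force"],s["force"])
E
```

```text
at [503.1 -56.1  18.7] [-3.136e+00  1.000e-03  2.630e-01] w 47.5 t 26.9
turn az total 0.006 | shift in final tool axes /150: [ 0.008  0.04  -0.002]
jaw [14.75 -3.  ] 0.77 mm 42.9
jawend [15.   -3.25] 0.62 mm 43.8
upright [ 0.5  -0.25] 0.58 mm 1.6
plinth [0. 0.] 0.98 mm 0.0
edge (115.44, 5.3) (113.86, 5.7)
edge (139.13, 10.1) (137.58, 11.3)
47.108369514469196 6.4985013753175735 [-2.29680477  5.83333471  7.6287295 ]
```

The upright stays put and the joint is closed. One last stage takes it to about three quarters of a squeeze, and I'll hold there.

>>> step_arm(series=[[[0, 0, 0, 0, 0, 0, 0.48], [0, 0, 0, 0, 0, 0, 0.515], [0, 0, 0, 0, 0, 0, 0.515], [0, 0, 0, 0, 0, 0, 0.515], [0, 0, 0, 0, 0, 0, 0.515], [0, 0, 0, 0, 0, 0, 0.515]]])

```text
clock: 27.55
eef_pos: [503.8, -58.7, 19.4]
tool_rot: [-3.14, -0.0, 0.263]
force: [-2.7, 1.9, 10.7]
width: 42.1
gripper_force: 13.5
```

```bash
python3 meas.py t9; python3 - <<'E'
from h import *
s=ctrl.read_state();print(s["width"],s["gripper_force"],s["force"])
E
```

```text
at [503.8 -58.7  19.4] [-3.14  -0.     0.263] w 42.1 t 27.55
turn az total 0.006 | shift in final tool axes /150: [0.008 0.022 0.002]
jaw [15.    -3.125] 0.74 mm 43.7
jawend [15.875 -3.375] 0.65 mm 46.3
upright [ 0.5  -0.25] 0.57 mm 1.6
plinth [0. 0.] 0.98 mm 0.0
edge (115.44, 5.3) (113.85, 5.8)
edge (139.13, 10.1) (137.59, 11.2)
41.54087417586702 13.532689064741135 [-2.51347495  2.23380258 11.23609194]
```

```bash
python3 -c "
from cell import ctrl
print(ctrl.finish_job())"
```

```text
the job is handed in; nothing more can be done
None
```

I handed the job in at about 27.6 s with the joint closed and the trigger held about three quarters squeezed. The clamping pressure is only an estimate: from the camera measurements the pad is compressed about 4–7 mm (10–18 N), but the last gripper force reading suggests it may be near or slightly above the 8.8 mm (22 N) limit.

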